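# Close up the harness tester's battery bay

### The arm

A 7-joint arm with a two-finger parallel gripper is mounted at the origin on the work surface. World frame = base frame: x ahead of the robot, y to its left, z up, the work surface at z = 0. Lengths are in mm, angles in rad, forces in N, time in s.
With the tool pointing down it reaches from about 400 to 875 mm from the base axis. Payload 19.3 kg.
Tool frame: the origin (TCP) lies at the very end of the fingers, on their centre line; the grasp point (between the pads) lies robot.tcp_to_grasp behind it (robot.tcp_to_grasp is the distance from the TCP to the grasp point, in mm); z points along the fingers, y is the line along which they close (so a half turn about z gives the same grasp; the last joint's range is limited). The gripper opens to 85 mm and grips with 20 to 120 N. Pads are 22 mm wide; open, the fingers measure 114 mm over their backs; the gripper's body (76 mm by 85 mm) begins 54 mm behind the grasp point. The pads swing forward as they close: fully open they stand 13 mm farther back than shut.
Start: joints at [1.054, 0.521, -0.036, 1.599, 0.021, 1.021, -0.113], TCP at [270.023, -563.651, 231.291] pointing down, gripper open.
Joint ranges: [-2.91, 2.91], [-0.3, 2.13], [-1.5, 1.42], [0.17, 2.43], [-1.26, 4.41], [0.16, 1.93], [-2.52, 2.52]. Speed limits (rad/s): [1.89, 1.89, 2.39, 2.39, 3.01, 3.01, 3.01].

### API

Orientations are given as a unit quaternion [w, x, y, z].
In Python, from plant import robot, viewer gives the robot as it stands. The module is installed in compiled form; this text tells all that it offers.
- The arm moves only by the tool carry_out, never from a script. Its argument "series" is one flat list of numbers, 7 for each row, row after row: the shift along the tool's x, y, z in mm, then the turn, a rotation vector about the tool's x, y, z in degrees, then the closure, from 0 (fully open) to 1 (shut). In form: [x, y, z, wx, wy, wz, gripper, x, y, z, wx, wy, wz, gripper, ...]. A call has 1 to 20 rows; each row is the pose to reach, as a shift and turn from the pose commanded when the call began, along the tool's axes at that moment; what a row does not reach only later rows make up. A row lasts 1/8 s, in which the tool goes at most 62.5 mm and 10.7 degrees, less where a joint would pass 70% of its speed; a pose out of reach is approached as far as the arm can. A call with a gripper value outside its range is refused whole. The fingers move at their own pace and stop on an object; "force" is the grip in N (left out, the last holds). Time passes only in rows, so rows that repeat a pose let the fingers close. It gives the time, the measured TCP pose, the force, the opening and the grip force at its end, in the units of the state.
- robot.state(): the state, without advancing time (a new reading comes with each control period).
- viewer.read_camera(name): name is "scene" or "top"; returns a dict with "pixels" (400x640x3 uint8, red, green, blue), "fov_y" (degrees; the focal length in pixels is half the picture's height over the tangent of half this angle, whatever the lens; pixels are square), "cx", "cy" (the principal point, pixels), "R" (3x3) and "t" (3): a world point X has camera coordinates R X + t. Camera axes: x right, y down, z forward; pixel columns grow to the right and rows downward; lengths in mm; the calibration is good to about 2 mm. A picture is of the moment at which its call begins. There is no depth.
- robot.sign_off(): hands the job in; it is judged then, once.
The state is a dict: "time_s": time; "joints": joint angles; "qvel": joint speeds; "tau": joint torques, N m; "tool_pos": TCP position; "eef_rot": TCP orientation; "force": force on the tool from outside, world axes, zero at the start; "torque": the same for the moment, N m; "grip_width": opening from 0.0 (shut) to 1.0 (fully open); "finger_force": force on a finger pad.
Only numpy, scipy, OpenCV 4.12 (cv2) and the standard library are available. Lean on these libraries where they do the work, as an engineer would, in place of code of your own. Each camera call takes 0.05 s, during which the arm holds its last target. There are 200 camera calls.

### The job

The harness tester's battery bay stands open. Fit its cover: hook the cover's lower lip under the ledge at the low end of the opening, swing the top edge shut, without letting it slam, until the cover lies flush all round, then turn the red T-latch fully over the cover's top edge to lock it. Leave the other things on the bench where they are.

Things in the scene. Friction and masses are not known exactly. Their poses are not given: they have to be found in the camera images.
- tester: Blue sheet-metal harness tester, a desk-like sloping case, 240 by 190, fixed to the bench, low end roughly away from the robot. Origin: underside, on the bench, 115 behind the low front edge; x to its high back end, z up. Top slopes at 12 degrees from 45 high at the front to 87; on the flat rear top (x 82 to 125) stand four round connectors, up to 102 high. (All mm.)
- panel: The tester's grey sloping top panel with the battery opening; moves with the tester. Origin: middle of the ledge's edge, on the outer surface (87 in front of the tester's origin, 51 above the bench). x points up the slope (12 degrees above level), y to the tester's left, z out of the panel. Opening: x 0 to 125, y -67 to 67; rests 4 below the surface at its sides and top carry the cover. (All mm.)
- ledge (a point): Middle of the ledge's edge (at the panel's origin, same axes as the panel). The ledge is the bare aluminium strip at the low end of the opening (panel x < 0), 4 thick (panel z -4 to 0); below it the case is hollow for 25 or more, so that the cover's lip can go in under it. Yellow battery packs lie 26 down inside the opening. (All mm.)
- cover: Loose cover, 0.26 kg or so, lying handle up on the bench. White plate 120 x by 130 y by 4, outer surface 9 above the origin. Origin: centre in x and y, at the level of the lowest parts (on the bench at first). -x is the lower edge with the lip, +x the top edge. Shut, its axes are parallel to the panel's and its origin is at panel x 62.5, y 0, z -9, with 2.5 play in x and 2 in y. (All mm.)
- cover_grip (a point): Middle of the cover's black handle bar: a straight bar along the cover's y, 80 long, 12 wide (x) by 12 high, flat sides, 24 clear above the plate between legs 64 apart. This point is 39 above the cover's origin; turns with the cover. (All mm.)
- cover_lip (a point): Tip of the cover's lip, middle (72 from the cover's origin along -x, 1.5 up). Lip: bare aluminium, 3 thick (cover z 0 to 3), 90 wide, projecting 12 beyond the plate, upper face 2 below the plate's underside. Shut, this point is 9.5 in under the ledge, 7.5 below the panel surface. Plate plus lip is longer than the opening: it goes in only lip first, top raised 10 to 25 degrees. (All mm.)
- cover_top (a point): Middle of the cover's top edge on its outer surface (60 from the cover's origin along x, 9 up). Level with the panel's surface when shut. Under the plate run two side flanges 5 deep, outer faces 57.5 either side of the middle; they drop between the opening's side rests (60 either side). (All mm.)
- latch_grip (a point): Point on the T-latch's turning axis, 24 above the panel's surface, 145 up the slope from the ledge, on the middle line. Red grip bar 46 long, 11 wide, 8 to 34 above the surface; steel pawl 14 wide, 2 to 6 above the surface, reaching 32 from the axis along the bar's direction. This frame turns with the latch: x along the bar, away from the pawl; z out of the panel. (All mm.)
- latch (a joint): Angle of the T-latch about the panel's outward normal: 0 locked (bar along the slope, pawl pointing down the slope over the cover's top edge), about 1.57 open (bar across the slope, pawl pointing to the panel's -y). Positive is anticlockwise looking at the panel; stops at 0 and 1.6. Stiff by friction (0.06 N m), stays where it is left.
- screwdriver: Bystander: screwdriver 190 long lying along the tester's high back end. (All mm.)
- tape: Bystander: blue ring of tape, 96 across, 24 high, lying beyond the cover. (All mm.)
- connector_plate: Bystander: white plate 160 by 70 with four round connectors, 26 high, at the left. (All mm.)
- gauge: Bystander: black round aircraft gauge, 82 across, 74 high, dial up, at the right. (All mm.)
- plug: Bystander: aluminium connector plug, 42 across, 66 high, standing at the left. (All mm.)
- solvent: Bystander: white bottle, 60 across, 165 high, at the left. (All mm.)
- bin: Bystander: orange bin 120 by 100, 55 high, with connectors in it, at the right. (All mm.)
There are look-alikes about, which are no part of the job. Leave any green look-alike of the cover alone.

How it is judged (in metres and radians):
On the way, in this order (a step that is already met when the one before it is completed fails the run):
1. the cover's lip is in under the ledge (tip 4 mm or more past its edge, below its underside) while the cover's top edge is still raised 8 mm or more above the panel (x of cover_lip in the frame of panel between -0.02 and -0.004 m and z of cover_lip in the frame of panel between -0.025 and -0.005 m and y of cover_lip in the frame of panel between -0.02 and 0.02 m and z of cover_top in the frame of panel above 0.008 m), for 0.1 s.
2. the cover is swung shut: lip under the ledge, top edge level with the panel, plate flush, the latch not yet turned over it (x of cover_lip in the frame of panel below -0.005 m and z of cover_lip in the frame of panel between -0.011 and -0.005 m and z of cover_top in the frame of panel between -0.003 and 0.003 m and angle between the z axis of cover and the z axis of panel, either way round below 0.04 rad and value of joint latch above 0.6 rad), for 0.2 s.
At the end, for the whole second after the job is handed in: The cover is at rest, flush in the panel (top edge within 3 mm of the panel's surface, plate parallel to it within 0.04 rad) with its lip at least 5 mm in under the ledge, and the T-latch is turned to within 0.2 rad of locked, over the cover's top edge (x of cover_lip in the frame of panel below -0.005 m and z of cover_lip in the frame of panel between -0.011 and -0.005 m and z of cover_top in the frame of panel between -0.003 and 0.003 m and angle between the z axis of cover and the z axis of panel, either way round below 0.04 rad and value of joint latch below 0.2 rad and linear speed of cover below 0.02 m/s); the robot touches nothing.
It fails at once if another thing on the bench (screwdriver, tape, connector plate, gauge, plug, bottle or bin) is pushed more than 30 mm away (distance of any of screwdriver, tape, connector_plate, gauge, plug, solvent, bin from where it was at the start of the episode above 0.03 m).
It fails at once if the cover is let fall or slammed shut: it turns faster than 3 rad/s with its lip at the ledge (distance between cover_lip and ledge below 0.02 m and angular speed of cover above 3 rad/s).
It also fails if it takes over 51 s, if anything falls off the work surface, if the arm or the gripper's body presses on something with over 40 N, if the wrist force passes 120 N, or if a joint passes its speed limit or range.

## Working session

There is one attempt and no reset: what is moved stays moved. The work goes in short steps, Python scripts to look and compute and a tool call to move; the robot and the scene stay as the last step left them, time stands still between calls to the robot, and variables do not carry over. Pictures are saved under pics/ and viewed, at most 10 in all, crops included, and the job is handed in when it is done.

Besides the shell and the picture viewer there is one more tool, called after "Request:" as name(argument=value, ...) on one line, values as JSON. carry_out: Moves the arm, as the interface text tells. Its arguments: {"type":"object","properties":{"series":{"type":"array"},"force":{"type":"number"}},"required":["series"]}

```bash
mkdir -p pics
cat > h.py <<'E'
import numpy as np,cv2
from plant import robot,viewer
def cam(n):
    c=viewer.read_camera(n); return c
def save(c,f,crop=None,s=1):
    im=cv2.cvtColor(c["pixels"],cv2.COLOR_RGB2BGR)
    if crop: x0,y0,x1,y1=crop; im=im[y0:y1,x0:x1]
    cv2.imwrite("pics/"+f,cv2.resize(im,None,fx=s,fy=s,interpolation=cv2.INTER_CUBIC))
def ray(c,u,v):
    f=c["pixels"].shape[0]/2/np.tan(np.radians(c["fov_y"])/2)
    R=np.array(c["R"]);t=np.array(c["t"])
    return -R.T@t, R.T@np.array([(u-c["cx"])/f,(v-c["cy"])/f,1])
def atz(c,u,v,z):
    o,d=ray(c,u,v); return o+d*(z-o[2])/d[2]
def proj(c,X):
    f=c["pixels"].shape[0]/2/np.tan(np.radians(c["fov_y"])/2)
    p=(np.array(c["R"])@np.atleast_2d(X).T).T+np.array(c["t"]); return np.c_[p[:,0]/p[:,2]*f+c["cx"],p[:,1]/p[:,2]*f+c["cy"]]
E
python3 - <<'E'
from h import *
for n in("top","scene"):
    c=cam(n);save(c,n+"0.png",None,1.25);o,d=ray(c,320,200);print(n,c["fov_y"],c["cx"],c["cy"],o.round(),d.round(3))
s=robot.state();print(s,robot.tcp_to_grasp)
E
```

```text
top 54.308996923746946 316.6690775275046 198.44377396147001 [ 323.   89. 1363.] [ 0.14 -0.03 -0.99]
scene 44.11830423803486 324.1512264832045 201.0878236864098 [1077.  864. 1640.] [-0.326 -0.445 -0.834]
{'time_s': 0.1, 'joints': array([ 1.0537284 ,  0.52193219, -0.03633428,  1.59992802,  0.02122635,
        1.02110951, -0.11283093]), 'qvel': array([ 0.00142582, -0.00232762,  0.00119783, -0.00055869, -0.00204139,
       -0.00012909,  0.00036569]), 'tau': array([ 4.69442588e-03, -9.28498363e+01,  1.98468179e+00, -3.70535266e+01,
        1.82811351e-02,  5.39833418e-03,  1.77450596e-05]), 'tool_pos': array([ 269.93020089, -563.38041568,  230.80529404]), 'eef_rot': array([-4.71665493e-04,  9.75144689e-01,  2.21568476e-01, -1.52366166e-04]), 'force': array([-0.67389383,  0.22422497, -0.33867581]), 'torque': array([0.03630395, 0.03129581, 0.08060496]), 'finger_force': 0.0, 'grip_width': 0.9975843631996443} 18.700000000000003
```

View pics/top0.png

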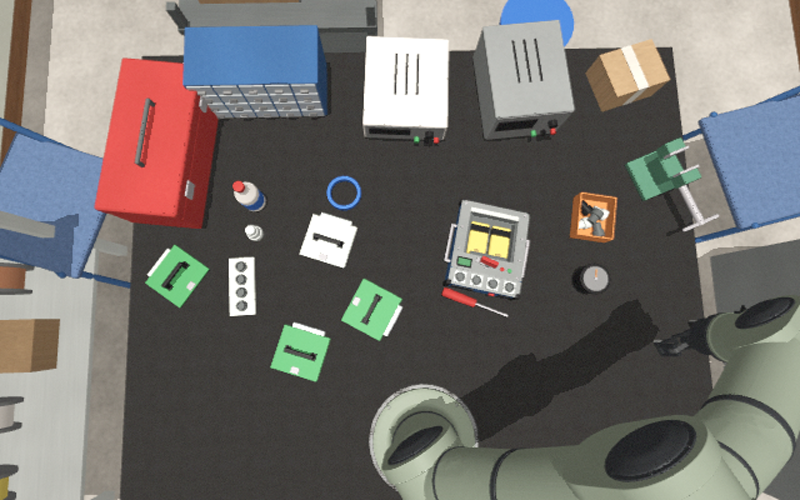

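View pics/scene0.png

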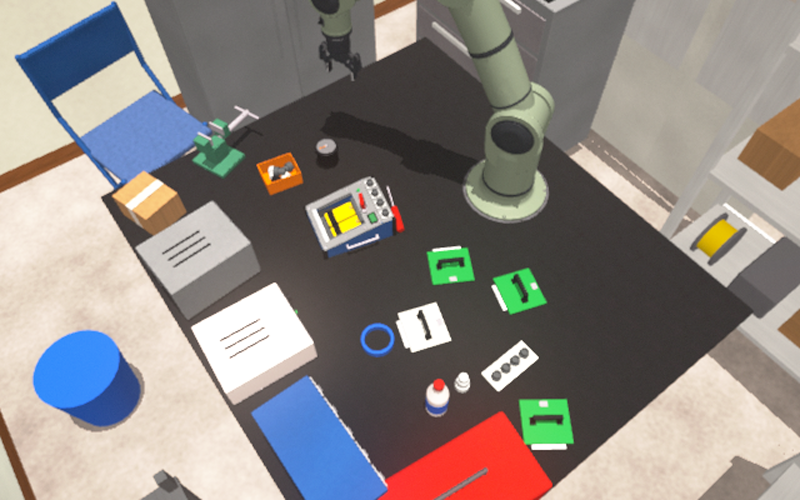

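The top view shows the tester at about (490,250), with its ledge at the far end, the red latch at (487,262) and the screwdriver at (470,302). Possible covers, in displayed pixels: white (328,240), green (177,275), green (300,352), green (372,308) and the white connector plate (241,286). I choose the white one with the black handle and check it in a close crop.

Run:
```python
from h import *
t=cam("top");s=cam("scene")
def crop(c,x0,y0):
    im=cv2.cvtColor(c["pixels"],cv2.COLOR_RGB2BGR)[y0:y0+75,x0:x0+100]
    return cv2.resize(im,None,fx=4,fy=4,interpolation=cv2.INTER_CUBIC)
m=np.vstack([np.hstack([crop(t,220,155),crop(t,345,162)]),np.hstack([crop(s,285,228),crop(s,238,135)])])
cv2.imwrite("pics/crops.png",m)
import pickle;pickle.dump((t,s),open("c0.pkl","wb"))
```

```text
(no output)
```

View pics/crops.png

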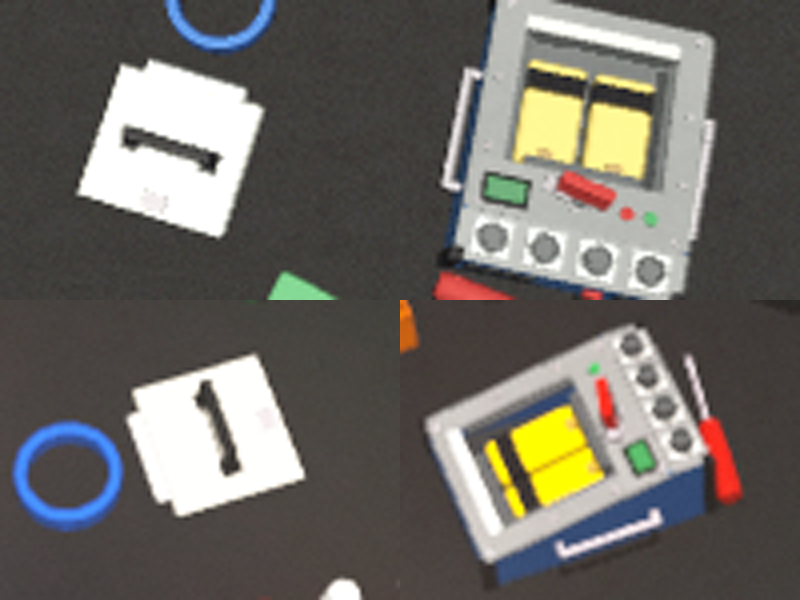

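The crop shows the white plate with its lip pointing away from the robot, toward the tape, and the black handle. It is the cover. The tester's ledge is also at the far end, and the latch bar lies across the slope (open). Next I fit the poses from both cameras.

```bash
cat > fit.py <<'E'
from h import *
import pickle
from scipy.optimize import least_squares
t,s=pickle.load(open("c0.pkl","rb"))
a=np.radians(12);P=np.array([[np.cos(a),0,-np.sin(a)],[0,1,0],[np.sin(a),0,np.cos(a)]])
def pan(x,y,z): return P@[x,y,z]+[-87,0,51]
def T(p,X): c,n=np.cos(p[2]),np.sin(p[2]);return np.array(X)@np.array([[c,n,0],[-n,c,0],[0,0,1]])+[p[0],p[1],0]
def px(o,q): return np.array([o[0]+(q[0]+.5)/4-.5,o[1]+(q[1]+.5)/4-.5])
def fit(obs,p0):
    def r(p): return np.concatenate([(proj(c,T(p,[X]))[0]-px(o,q)) for c,o,q,X in obs])
    f=least_squares(r,p0,loss='soft_l1',f_scale=.5);return f.x,r(f.x).reshape(-1,2)
ct=(220,155);cs=(285,228-75);tt=(345-100,162);ts=(238-100,135-75)
O=[(t,ct,(120,66),[-60,-65,9]),(t,ct,(264,106),[-60,65,9]),(t,ct,(222,237),[60,65,9]),(t,ct,(78,195),[60,-65,9]),
(s,cs,(132,388),[-60,65,9]),(s,cs,(180,515),[-60,-65,9]),(s,cs,(257,354),[60,65,9]),(s,cs,(304,478),[60,-65,9])]
B=[(t,tt,(528,38),pan(0,-67,0)),(t,tt,(680,60),pan(0,67,0)),(t,tt,(515,163),pan(125,-67,0)),(t,tt,(661,187),pan(125,67,0)),(t,tt,(587,190),pan(145,0,30)),
(t,tt,(714,38),[-115,95,45]),
(s,ts,(427,425),[-115,95,45]),(s,ts,(492,560),[-115,-95,45]),(s,ts,(640,326),[125,95,87]),(s,ts,(708,455),[125,-95,87]),(s,ts,(605,402),pan(145,0,30)),
(s,ts,(462,427),pan(0,67,0)),(s,ts,(499,515),pan(0,-67,0))]
if __name__=="__main__":
  for ob,p0 in((O,[500,170,2.9]),(B,[500,-90,2.9])):
    for sel in("both",t,s):
      oo=[o for o in ob if sel=="both" or o[0] is sel]
      p,r=fit(oo,p0);print(p.round(3))
      if sel=="both":print(r.round(1).tolist())
E
python3 fit.py
```

```text
[545.242 250.338   2.821]
[[0.2, 0.4], [-0.7, 0.9], [-0.5, 0.6], [-0.1, 0.4], [-0.4, 1.0], [-1.0, -0.0], [-1.2, 0.5], [-0.6, -0.5]]
[547.264 249.508   2.831]
[542.257 251.572   2.807]
[ 510.397 -192.483    2.904]
[[-0.4, -1.9], [-0.3, 0.6], [-2.6, 0.2], [0.2, 2.5], [0.4, 0.3], [0.0, 0.4], [-1.4, -1.3], [-2.2, 0.8], [-0.2, -1.2], [0.8, 0.8], [-0.9, -1.2], [-1.6, 0.2], [0.3, 3.3]]
[ 511.475 -193.395    2.909]
[ 506.978 -191.436  -28.506]
```

```bash
cat > ov.py <<'E'
from fit import *
from scipy.optimize import minimize
def box(x0,x1,y0,y1,z0,z1): return np.array([[x,y,z] for x in(x0,x1) for y in(y0,y1) for z in(z0,z1)],float)
parts=[box(-60,60,-65,65,5,9),box(-72,-58,-45,45,0,3)]
def mask(c,pts,org,K=8,n=(75,100)):
    m=np.zeros((n[0]*K,n[1]*K),np.uint8)
    for X in pts:
        q=(proj(c,X)-org+.5)*K-.5
        cv2.fillConvexPoly(m,cv2.convexHull((q*16).round().astype(np.int32).reshape(-1,1,2)),255,shift=4)
    return cv2.resize(m,(n[1],n[0]),interpolation=cv2.INTER_AREA)/255.
def img(c,org):
    g=c["pixels"][org[1]:org[1]+75,org[0]:org[0]+100].astype(float)
    return g
cos=[]
for sel in((t,),(s,),(t,s)):
    def cost(p):
        e=0
        for c in sel:
            o=(220,155) if c is t else (285,228)
            g=img(c,o);w=np.clip((g.min(2)-60)/170,0,1)
            m=mask(c,[T(p,X) for X in parts],o)
            ok=np.ones_like(w,bool)
            dil=cv2.dilate(mask(c,[T([545,250,2.82],X) for X in parts],o),np.ones((7,7)))>0
            inner=mask(c,[T(p,box(-18,18,-48,48,9,45))],o)>0
            e+=(((w-m)**2)[dil&~inner]).sum()
        return e
    r=minimize(cost,[545,250,2.82],method="Nelder-Mead",options=dict(initial_simplex=np.array([[545,250,2.82],[549,250,2.82],[545,254,2.82],[545,250,2.86]]),xatol=.01))
    print(r.x.round(3),r.fun)
p,_=fit(B,[500,-90,2.9])
L=[]
def seg(A,Bb):L.append((A,Bb))
def rect(f,x0,x1,y0,y1,z):
    c=[f(x0,y0,z),f(x1,y0,z),f(x1,y1,z),f(x0,y1,z)]
    for i in range(4):seg(c[i],c[(i+1)%4])
rect(pan,0,125,-67,67,0);rect(pan,134+5.5-0,150.5,-23,23,34)
F=lambda x,y,z:np.array([x,y,z])
c4=[F(-115,95,45),F(-115,-95,45),F(82,-95,87),F(82,95,87)]
for i in range(4):seg(c4[i],c4[(i+1)%4])
rect(F,82,125,-95,95,87);rect(F,-115,125,-95,95,0)
out=[]
for c,o in((t,(345,158)),(s,(238,135))):
    k=6;im=cv2.cvtColor(c["pixels"],cv2.COLOR_RGB2BGR)[o[1]:o[1]+85,o[0]:o[0]+ (65 if c is t else 68)+ (25 if c is t else 0)*0+ (0)]
    im=im if c is s else cv2.cvtColor(c["pixels"],cv2.COLOR_RGB2BGR)[o[1]:o[1]+85,o[0]+8:o[0]+73]
    oo=np.array(o)+([8,0] if c is t else [0,0])
    im=cv2.resize(im,None,fx=k,fy=k,interpolation=cv2.INTER_CUBIC)
    for A,Bb in L:
        q=((proj(c,T(p,[A,Bb]))-oo+.5)*k-.5).round().astype(int)
        cv2.line(im,tuple(map(int,q[0])),tuple(map(int,q[1])),(255,0,255),1)
    out.append(im)
cv2.imwrite("pics/ov.png",np.hstack(out));print(np.hstack(out).shape,p)
E
python3 ov.py
```

```text
[547.99  249.901   2.818] 8.431430219146481
[542.963 251.124   2.81 ] 13.545497885428682
[546.186 250.129   2.814] 63.746805074971164
(510, 798, 3) [ 510.39740287 -192.4831807     2.90384214]
```

View pics/ov.png

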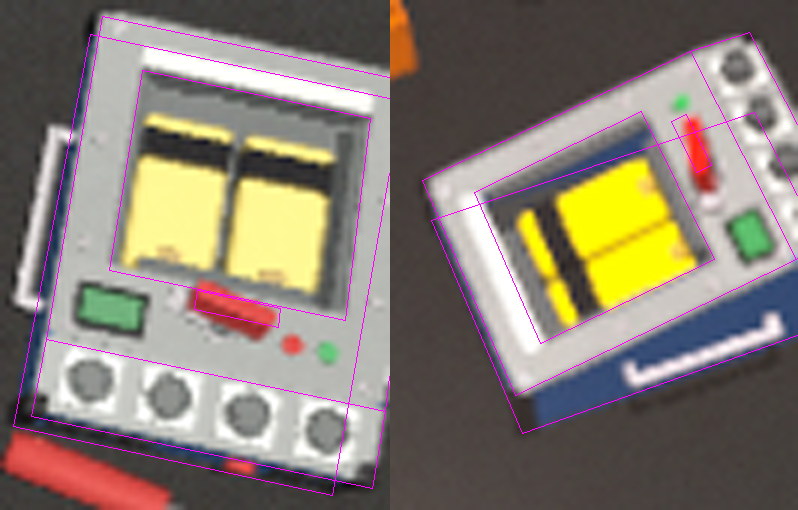

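The overlay of the rough tester fit matches to about 1 px (3.5 mm), with the ledge edge at the top of the opening and the latch bar in place. The two cameras disagree by about 5 mm in x. I'll refine with subpixel edge search.

```bash
cat > edge.py <<'E'
from fit import *
from scipy.ndimage import map_coordinates
def prof(c,A,Bb,w=3):
    q=proj(c,np.array([A,Bb]));n=12
    f=np.linspace(.12,.88,n)[:,None];m=q[0]+(q[1]-q[0])*f
    d=(q[1]-q[0])/np.linalg.norm(q[1]-q[0]);nn=np.array([-d[1],d[0]])
    k=np.arange(-w,w+.01,.1);g=c["pixels"].astype(float).sum(2)/3
    pr=np.array([map_coordinates(g,[(mm[1]+nn[1]*k),(mm[0]+nn[0]*k)],order=1) for mm in m])
    gr=np.abs(np.gradient(np.median(pr,0)));gr=np.convolve(gr,np.ones(9)/9,'same')
    gr=gr*np.exp(-(k/2.5)**2)
    return k[gr.argmax()],q.mean(0),nn,gr.max()
E1={"front":([-115,95,45],[-115,-95,45]),"left":([-115,-95,45],[82,-95,87]),"right":([-115,95,45],[82,95,87]),
"ledge":(pan(0,-67,0),pan(0,67,0)),"oL":(pan(0,-67,0),pan(125,-67,0)),"oR":(pan(0,67,0),pan(125,67,0)),"oT":(pan(125,-67,0),pan(125,67,0))}
def run(cams,p,names,v=False):
    for it in range(4):
        tg=[]
        for c in cams:
            for n in names:
                A,Bb=T(p,E1[n]);k,m,nn,gm=prof(c,A,Bb)
                q=proj(c,np.array([A,Bb]));
                for u in q: tg.append((c,n,u+nn*k,nn,gm,k))
        def r(x):
            o=[]
            for i,(c,n,u,nn,gm,k) in enumerate(tg):
                o.append((proj(c,T(x,[E1[n][i%2]]))[0]-u)@nn)
            return np.array(o)
        f=least_squares(r,p,loss='soft_l1',f_scale=.4,x_scale=[1,1,.01]);p=f.x
    if v:
        for (c,n,u,nn,gm,k),e in list(zip(tg,r(p)))[::2]:print("t" if c is t else "s",n,round(gm,1),round(e,2))
    return p
if __name__=="__main__":
  p0=[510.4,-192.5,2.904]
  al=list(E1)
  for cs_ in((t,),(s,),(t,s)): print(run(cs_,p0,al,True).round(3))
E
python3 edge.py
```

```text
t front 8.2 -0.14
t left 7.1 -0.15
t right 6.5 1.25
t ledge 9.9 -0.23
t oL 3.1 -0.16
t oR 3.8 -0.06
t oT 3.2 0.07
[ 513.604 -192.935    2.906]
s front 6.6 -0.45
s left 5.8 0.03
s right 6.6 0.23
s ledge 9.5 -0.11
s oL 1.3 -0.37
s oR 4.5 0.12
s oT 3.5 -0.21
[ 508.696 -189.646    2.908]
t front 7.3 -0.68
t left 7.6 0.12
t right 5.4 1.62
t ledge 9.8 0.33
t oL 3.3 0.02
t oR 4.1 0.01
t oT 2.9 0.63
s front 6.9 0.42
s left 5.7 -0.28
s right 6.9 0.01
s ledge 7.5 -0.98
s oL 1.8 -0.29
s oR 4.3 -0.19
s oT 3.0 -0.78
[ 511.862 -191.481    2.908]
```

```bash
cat >> h.py <<'E'
from scipy.spatial.transform import Rotation as Ro
def tool(ydir,tilt=0):
    # tool y along heading ydir(rad), pointing down, then tilted: y axis raised... x axis horizontal
    y=np.array([np.cos(ydir),np.sin(ydir),0]);z=np.array([0,0,-1.]);R=np.c_[np.cross(y,z),y,z]
    return Ro.from_matrix(R)*Ro.from_euler('x',tilt)
def rel(pos,R):
    s=robot.state();q=s["eef_rot"];r0=Ro.from_quat([q[1],q[2],q[3],q[0]])
    return np.r_[r0.inv().apply(np.array(pos)-s["tool_pos"]),np.degrees((r0.inv()*R).as_rotvec())].round(2).tolist()
E
python3 - <<'E'
from h import *
R=tool(2.814-np.pi)
print(rel([545.5,250.3,200],R),rel([545.5,250.3,110],R),rel([545.5,250.3,20.5],R))
E
```

```text
[600.08, -614.82, 31.36, -0.04, -0.02, -45.63] [600.08, -614.76, 121.36, -0.04, -0.02, -45.63] [600.08, -614.7, 210.86, -0.04, -0.02, -45.63]
```

Request:
carry_out(series=[600,-615,31,0,0,-45.6,0,600,-615,31,0,0,-45.6,0,600,-615,31,0,0,-45.6,0,600,-615,31,0,0,-45.6,0,600,-615,31,0,0,-45.6,0,600,-615,31,0,0,-45.6,0,600,-615,31,0,0,-45.6,0,600,-615,31,0,0,-45.6,0,600,-615,31,0,0,-45.6,0,600,-615,31,0,0,-45.6,0,600,-615,31,0,0,-45.6,0,600,-615,31,0,0,-45.6,0,600,-615,31,0,0,-45.6,0,600,-615,31,0,0,-45.6,0,600,-615,31,0,0,-45.6,0,600,-615,31,0,0,-45.6,0], force=60)

```text
time_s: 2.2
tool_pos: [545.2, 249.6, 200.0]
eef_rot: [0.0, 0.813, 0.582, -0.0]
force: [-0.7, -0.8, -0.3]
grip_width: 0.999
finger_force: 0.0
```

Run:
```python
from h import *
s=robot.state();print(s["time_s"],s["tool_pos"],s["eef_rot"],s["joints"].round(2))
R=tool(2.814-np.pi)
print(rel([545.5,250.3,110],R),rel([545.5,250.3,20.5],R))
```

```text
2.2 [545.24468596 249.60873532 199.97691472] [ 1.31828284e-04  8.13145086e-01  5.82060882e-01 -4.25502578e-04] [-0.2   0.55 -0.47  1.68  0.29  0.98 -1.11]
[0.81, 0.04, 89.98, -0.02, 0.05, -0.04] [0.89, 0.07, 179.48, -0.02, 0.05, -0.04]
```

Request:
carry_out(series=[0.9,0,60,0,0,0,0,0.9,0,110,0,0,0,0,0.9,0,145,0,0,0,0,0.9,0,165,0,0,0,0,0.9,0,179.5,0,0,0,0,0.9,0,179.5,0,0,0,0,0.9,0,179.5,0,0,0,0.6,0.9,0,179.5,0,0,0,1,0.9,0,179.5,0,0,0,1,0.9,0,179.5,0,0,0,1,0.9,0,179.5,0,0,0,1,0.9,0,179.5,0,0,0,1], force=60)

```text
time_s: 3.7
tool_pos: [545.9, 251.1, 21.2]
eef_rot: [0.0, 0.813, 0.582, 0.0]
force: [-0.9, -0.6, 6.1]
grip_width: 0.129
finger_force: 58.9
```

```bash
cat >> h.py <<'E'
a12=np.radians(12);P12=Ro.from_euler('y',-12,degrees=True)
TP=[511.2,-191.3,2.907]   # tester x,y,yaw
HOLD=np.array([-0.9,0,21.2]) # cover origin in tool
M=Ro.from_matrix(np.array([[0,-1,0],[-1,0,0],[0,0,-1.]]).T)
def panelT(tp=None):
    tp=TP if tp is None else tp
    Rz=Ro.from_euler('z',tp[2]);return Rz*P12, np.array([tp[0],tp[1],0])+Rz.apply([-87,0,51])
def target(tx,tz,phi,dy=0,hold=None):
    hold=HOLD if hold is None else hold
    Rp,o=panelT();Rc=Rp*Ro.from_euler('y',-phi,degrees=True);Rt=Rc*M
    O=o+Rp.apply([tx,dy,tz])-Rc.apply([-72,0,1.5])
    return O-Rt.apply(hold),Rt
def where(hold=None):
    hold=HOLD if hold is None else hold
    s=robot.state();q=s["eef_rot"];Rt=Ro.from_quat([q[1],q[2],q[3],q[0]]);Rc=Rt*M.inv();O=s["tool_pos"]+Rt.apply(hold)
    Rp,o=panelT();f=lambda X:Rp.inv().apply(O+Rc.apply(X)-o).round(2)
    return dict(t=s["time_s"],lip=f([-72,0,1.5]),top=f([60,0,9]),rot=np.degrees((Rp.inv()*Rc).as_rotvec()).round(2),F=s["force"].round(1),g=(round(s["grip_width"],3),round(s["finger_force"])))
E
python3 - <<'E'
from h import *
for a in((6,45,18),(6,45,0)):
    p,R=target(*a);print(p,rel(p,R))
E
```

```text
[ 548.35211678 -199.2537516   149.32481263] [-425.53, 147.56, -128.16, 30.0, -1.42, -5.24]
[ 534.90391106 -196.03972392  130.50326165] [-426.83, 133.78, -109.34, 12.01, -0.57, -5.34]
```

Request:
carry_out(series=[0,0,-20,0,0,0,1,0,0,-60,0,0,0,1,0,0,-110,0,0,0,1,-20,7,-140,0,0,0,1,-60,20,-150,0,0,0,1,-110,40,-150,4,0,-1,1,-160,55,-150,8,0,-2,1,-210,75,-150,12,-0.5,-3,1,-260,90,-150,16,-1,-4,1,-310,110,-150,20,-1,-5.2,1,-360,125,-150,24,-1.2,-5.2,1,-400,140,-145,28,-1.4,-5.2,1,-420,147,-135,30,-1.4,-5.2,1,-425.5,147.6,-128,30,-1.4,-5.2,1,-425.5,147.6,-128,30,-1.4,-5.2,1,-425.5,147.6,-128,30,-1.4,-5.2,1], force=80)

```text
time_s: 5.7
tool_pos: [548.6, -198.2, 149.8]
eef_rot: [-0.203, 0.758, 0.599, -0.16]
force: [0.6, -0.8, -2.5]
grip_width: 0.126
finger_force: 78.5
```

Run:
```python
from h import *
import pickle
print(where());print(robot.state()["joints"].round(2))
t=cam("top");s=cam("scene");pickle.dump((t,s),open("c1.pkl","wb"))
def crop(c,x0,y0,w,h):
    im=cv2.cvtColor(c["pixels"],cv2.COLOR_RGB2BGR)[y0:y0+h,x0:x0+w]
    return cv2.resize(im,None,fx=5,fy=5,interpolation=cv2.INTER_CUBIC)
cv2.imwrite("pics/hover.png",np.hstack([crop(t,350,140,75,100),crop(s,238,125,80,100)]))
```

```text
{'t': 5.7, 'lip': array([ 6.06, -1.19, 45.52]), 'top': array([129.33,  -1.08,  93.34]), 'rot': array([ -0.02, -17.95,   0.05]), 'F': array([ 0.6, -0.8, -2.5]), 'g': (0.126, 79)}
[ 0.47  0.87 -0.41  1.31  0.25  1.54 -0.2 ]
```

View pics/hover.png

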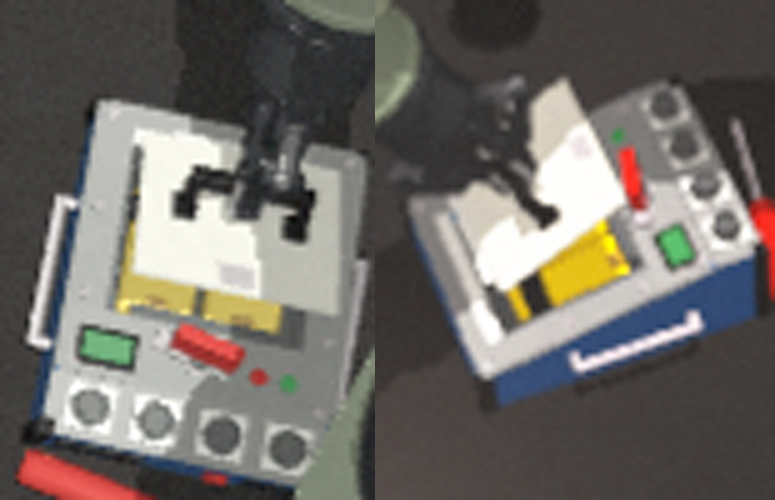

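The hover view shows the cover held over the opening, lip to the far side and lowest, with the top raised short of the latch (top view: handle about (245,215), latch (208,348)). Next I measure the cover in the hand against each camera's own tester fit.

```bash
cat > hand.py <<'E'
from edge import prof
from h import *
import pickle,sys
t,s=pickle.load(open(sys.argv[1],"rb"))
TPS={"t":[513.6,-192.9,2.907],"s":[508.7,-189.6,2.907]}
st=robot.state();q=st["eef_rot"];Rt=Ro.from_quat([q[1],q[2],q[3],q[0]]);Rc=Rt*M.inv();O=st["tool_pos"]+Rt.apply(HOLD)
C={"top":([60,-65,9],[60,65,9]),"L":([-60,-65,9],[60,-65,9]),"R":([-60,65,9],[60,65,9]),"low":([-60,-65,9],[-60,65,9])}
Rp,_=panelT()
for nm,c in(("t",t),("s",s)):
    d=np.array(TPS[nm])-TP;sh=np.array([d[0],d[1],0])
    Am=[];bv=[]
    for n,(A,B) in C.items():
        A,B=[O+sh+Rc.apply(x) for x in(A,B)]
        k,m,nn,gm=prof(c,A,B,3)
        mid=(A+B)/2;J=[(proj(c,mid+Rc.apply(e))[0]-proj(c,mid)[0])@nn for e in([1,0,0],[0,1,0])]
        print(nm,n,"px off",round(k,2),"grad",round(gm,1),"J",np.round(J,2))
E
python3 hand.py c1.pkl
```

```text
t top px off 1.3 grad 3.7 J [0.24 0.  ]
t L px off 0.7 grad 8.7 J [ 0.   -0.31]
t R px off 0.4 grad 3.4 J [ 0.   -0.31]
t low px off -0.2 grad 2.9 J [0.22 0.  ]
s top px off 0.7 grad 7.7 J [0.25 0.  ]
s L px off 0.7 grad 6.0 J [ 0.   -0.21]
s R px off 1.0 grad 1.3 J [-0.  -0.2]
s low px off -1.5 grad 2.4 J [0.24 0.  ]
```

```bash
sed -i 's/^HOLD=.*/HOLD=np.array([0.4,0,21.2])/' h.py
python3 - <<'E'
from h import *
print(where())
for a in((5,15,18),(5,0,18),(5,-10,18),(-7.5,-10,18)):
    p,R=target(*a);print(rel(p,R))
E
```

```text
{'t': 5.8, 'lip': array([ 5.96, -2.16, 45.39]), 'top': array([129.22,  -2.09,  93.21]), 'rot': array([ -0.  , -17.95,   0.03]), 'F': array([-0.6, -0.8, -3.2]), 'g': (0.12, 79)}
[-2.12, 10.29, 28.56, 0.05, 0.0, 0.03]
[-2.13, 14.92, 42.83, 0.05, 0.0, 0.03]
[-2.13, 18.0, 52.34, 0.05, 0.0, 0.03]
[-2.13, 29.89, 48.49, 0.05, 0.0, 0.03]
```

Request:
carry_out(series=[-2,5,15,0,0,0,1,-2.1,10.3,28.5,0,0,0,1,-2.1,12.5,36,0,0,0,1,-2.1,15,43,0,0,0,1,-2.1,16.5,47.5,0,0,0,1,-2.1,18,52.3,0,0,0,1,-2.1,18,52.3,0,0,0,1])

```text
time_s: 6.68
tool_pos: [537.6, -198.9, 94.4]
eef_rot: [-0.203, 0.758, 0.598, -0.16]
force: [0.5, -0.1, -2.4]
grip_width: 0.121
finger_force: 78.6
```

```bash
python3 - <<'E'
from h import *
import pickle
print(where())
t=cam("top");s=cam("scene");pickle.dump((t,s),open("c2.pkl","wb"))
def crop(c,x0,y0,w,h):
    im=cv2.cvtColor(c["pixels"],cv2.COLOR_RGB2BGR)[y0:y0+h,x0:x0+w]
    return cv2.resize(im,None,fx=5,fy=5,interpolation=cv2.INTER_CUBIC)
cv2.imwrite("pics/down.png",np.hstack([crop(t,350,140,75,100),crop(s,238,125,80,100)]))
for a in((-7.5,-10,18),):
    p,R=target(*a);print(rel(p,R))
E
python3 hand.py c2.pkl
```

```text
{'t': 6.675, 'lip': array([  4.94,   0.88, -10.89]), 'top': array([128.15,   0.81,  37.06]), 'rot': array([-1.000e-02, -1.801e+01, -4.000e-02]), 'F': array([ 0.5, -0.1, -2.4]), 'g': (0.121, 79)}
[0.87, 11.61, -4.44, -0.01, -0.02, -0.04]
t top px off 1.2 grad 8.0 J [0.24 0.  ]
t L px off 0.1 grad 7.1 J [-0.  -0.3]
t R px off -0.1 grad 3.0 J [-0.  -0.3]
t low px off -0.3 grad 3.7 J [ 0.21 -0.  ]
s top px off 0.6 grad 7.1 J [ 0.24 -0.  ]
s L px off 0.3 grad 5.8 J [ 0.   -0.21]
s R px off -0.5 grad 1.7 J [ 0.   -0.19]
s low px off -1.6 grad 3.1 J [0.24 0.  ]
```

View pics/down.png

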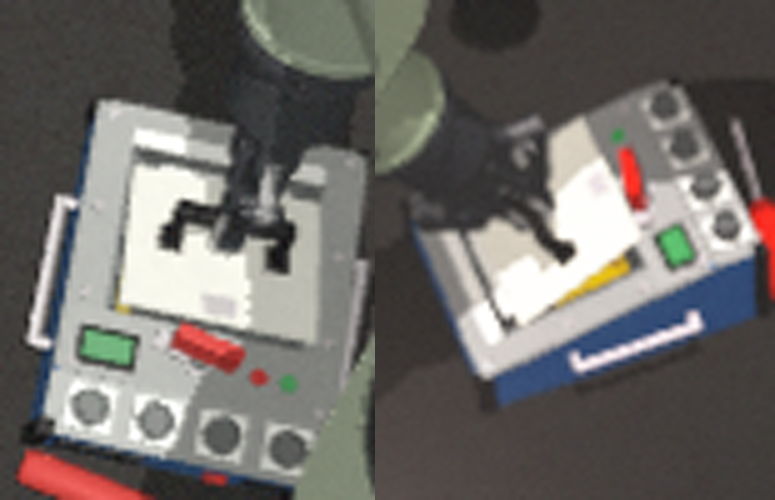

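The cover's lower end has entered the opening. A dark gap shows between the ledge strip and the plate (top view around (180,160)), and it is centred between the sides. No contact force. Next I slide the lip in under the ledge.

Request:
carry_out(series=[0.4,3,-1.2,0,0,0,1,0.9,6,-2.3,0,0,0,1,0.9,9,-3.4,0,0,0,1,0.9,11.6,-4.4,0,0,0,1,0.9,11.6,-4.4,0,0,0,1])

```text
time_s: 7.4
tool_pos: [549.8, -200.9, 92.4]
eef_rot: [-0.203, 0.758, 0.598, -0.16]
force: [-1.0, 1.0, -3.4]
grip_width: 0.119
finger_force: 78.6
```

Run:
```python
from h import *
print(where())
for a in((-8.5,-9.2,14),(-9,-8.5,10),(-9.3,-7.8,6),(-9.5,-7.5,3),(-9.5,-7.5,1),(-9.5,-7.5,0)):
    p,R=target(*a);print(rel(p,R))
```

```text
{'t': 7.4, 'lip': array([ -7.51,  -0.03, -10.37]), 'top': array([ 1.1568e+02, -1.1000e-01,  3.7610e+01]), 'rot': array([-1.000e-02, -1.803e+01, -3.000e-02]), 'F': array([-1. ,  1. , -3.4]), 'g': (0.119, 79)}
[-0.07, -0.63, 3.69, -4.03, -0.01, -0.03]
[-0.07, -1.21, 8.01, -8.03, -0.01, -0.03]
[-0.07, -1.62, 12.44, -12.03, -0.01, -0.03]
[-0.08, -1.65, 16.0, -15.03, -0.01, -0.03]
[-0.08, -1.61, 18.6, -17.03, -0.01, -0.03]
[-0.08, -1.56, 19.91, -18.03, -0.01, -0.03]
```

Request:
carry_out(series=[0,-0.3,1.8,-2,0,0,1,0,-0.6,3.7,-4,0,0,1,0,-0.9,5.8,-6,0,0,1,0,-1.2,8,-8,0,0,1,0,-1.4,10.2,-10,0,0,1,0,-1.6,12.4,-12,0,0,1,0,-1.6,12.4,-12,0,0,1])

```text
time_s: 8.28
tool_pos: [541.8, -199.2, 82.9]
eef_rot: [-0.123, 0.776, 0.612, -0.097]
force: [0.0, 0.1, -3.8]
grip_width: 0.121
finger_force: 78.5
```

Run:
```python
from h import *
print(where())
for a in((-9.5,-7.5,3),(-9.5,-7.5,1),(-9.5,-7.5,0)):
    p,R=target(*a);print(rel(p,R))
```

```text
{'t': 8.275, 'lip': array([-8.74,  0.22, -7.44]), 'top': array([1.2174e+02, 1.1000e-01, 1.3900e+01]), 'rot': array([ 0.01, -6.04, -0.05]), 'F': array([ 0. ,  0.1, -3.8]), 'g': (0.121, 79)}
[0.16, -0.18, 3.82, -3.04, 0.01, -0.05]
[0.16, -0.69, 6.37, -5.04, 0.01, -0.05]
[0.16, -0.91, 7.66, -6.04, 0.01, -0.05]
```

Request:
carry_out(series=[0.1,-0.1,1.9,-1.5,0,0,1,0.1,-0.2,3.8,-3,0,0,1,0.1,-0.4,5.1,-4,0,0,1,0.1,-0.7,6.4,-5,0,0,1,0.1,-0.9,7.6,-6,0,0,1,0.1,-0.9,7.6,-6,0,0,1])

```text
time_s: 9.02
tool_pos: [539.6, -198.3, 76.2]
eef_rot: [-0.082, 0.781, 0.616, -0.064]
force: [1.5, -0.4, 7.1]
grip_width: 0.118
finger_force: 79.9
```

Run:
```python
from h import *
print(where())
t=cam("top");s=cam("scene")
import pickle;pickle.dump((t,s),open("c3.pkl","wb"))
def crop(c,x0,y0,w,h):
    im=cv2.cvtColor(c["pixels"],cv2.COLOR_RGB2BGR)[y0:y0+h,x0:x0+w]
    return cv2.resize(im,None,fx=5,fy=5,interpolation=cv2.INTER_CUBIC)
cv2.imwrite("pics/shut.png",np.hstack([crop(t,350,140,75,100),crop(s,238,125,80,100)]))
```

```text
{'t': 9.025, 'lip': array([-10.33,  -0.15,  -6.92]), 'top': array([121.68,  -0.24,   0.41]), 'rot': array([ 0.  ,  0.08, -0.04]), 'F': array([ 1.5, -0.4,  7.1]), 'g': (0.118, 80)}
```

View pics/shut.png

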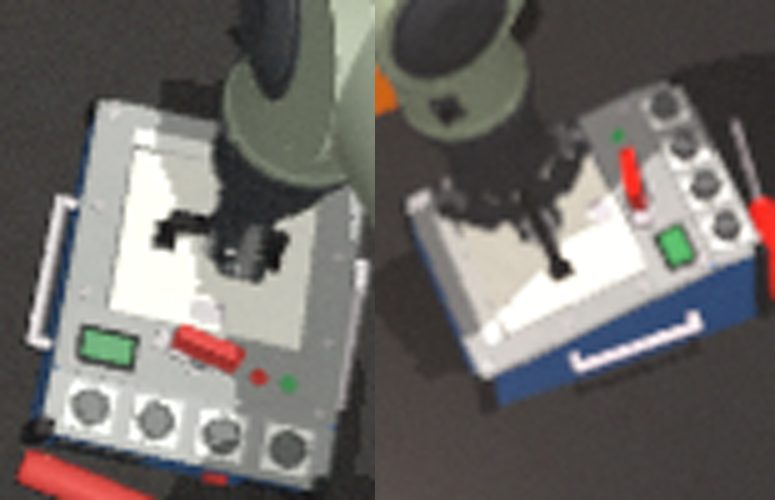

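The cover lies flush in the opening, with the latch still across and contact at about 10 N. I press lightly, release and back off.

Request:
carry_out(series=[0,0,0.5,0,0,0,1,0,0,0.8,0,0,0,1,0,0,0.8,0,0,0,1,0,0,0.8,0,0,0,0.8,0,0,0,0,0,0,0,0,0,0,0,0,0,0,0,0,0,0,0,0,0,0,0,0,0,0,0,0,0,0,-15,0,0,0,0,0,0,-40,0,0,0,0,0,0,-80,0,0,0,0,0,0,-110,0,0,0,0,0,0,-110,0,0,0,0])

```text
time_s: 10.75
tool_pos: [563.0, -203.8, 186.2]
eef_rot: [-0.08, 0.781, 0.616, -0.064]
force: [0.7, -0.3, -0.8]
grip_width: 1.0
finger_force: 0.0
```

Run:
```python
from h import *
s=robot.state();print(s["time_s"],s["tool_pos"],s["joints"].round(2))
t=cam("top");s=cam("scene")
import pickle;pickle.dump((t,s),open("c4.pkl","wb"))
def crop(c,x0,y0,w,h):
    im=cv2.cvtColor(c["pixels"],cv2.COLOR_RGB2BGR)[y0:y0+h,x0:x0+w]
    return cv2.resize(im,None,fx=5,fy=5,interpolation=cv2.INTER_CUBIC)
cv2.imwrite("pics/rel.png",np.hstack([crop(t,350,140,75,100),crop(s,238,125,80,100)]))
```

```text
10.75 [ 562.9527963  -203.77390464  186.18436071] [ 0.53  0.67 -0.46  1.52  0.28  1.23 -0.22]
```

View pics/rel.png

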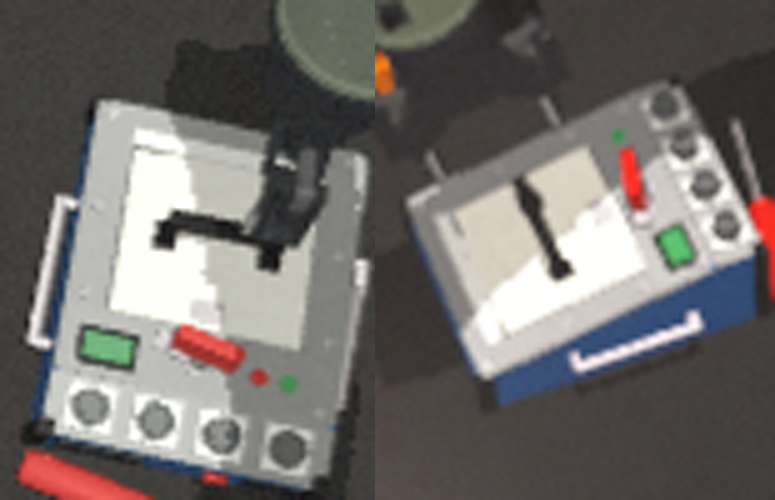

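The cover is flush with its handle free, and the latch is still open with its bar at top view (208,348). Next I grip the latch bar, TCP about 10 mm above the panel to clear the pawl.

Run:
```python
from h import *
Rp,o=panelT()
for z in(90,60,30,10):
    print((o+Rp.apply([145,0,z])).round(),rel(o+Rp.apply([145,0,z]),Rp*M))
```

```text
[ 476. -183.  169.] [0.25, -82.9, 32.33, -0.0, 0.0, -0.04]
[ 470. -181.  140.] [0.25, -82.9, 62.33, -0.0, 0.0, -0.04]
[ 464. -180.  110.] [0.25, -82.9, 92.33, -0.0, 0.0, -0.04]
[ 460. -179.   91.] [0.26, -82.9, 112.33, -0.0, 0.0, -0.04]
```

Request:
carry_out(series=[0,-40,10,0,0,0,0.4,0.2,-83,35,0,0,0,0.5,0.2,-83,62,0,0,0,0.5,0.2,-83,62,0,0,0,0.5,0.2,-83,62,0,0,0,0.5], force=40)

```text
time_s: 11.48
tool_pos: [470.6, -181.4, 140.3]
eef_rot: [-0.082, 0.781, 0.616, -0.065]
force: [-0.4, 1.3, -0.2]
grip_width: 0.494
finger_force: 0.0
```

Run:
```python
from h import *
Rp,o=panelT()
s=robot.state();print(s["time_s"],s["tool_pos"],s["joints"].round(2))
for z in(30,10): print(rel(o+Rp.apply([145,0,z]),Rp*M))
t=cam("top");s=cam("scene")
def crop(c,x0,y0,w,h):
    im=cv2.cvtColor(c["pixels"],cv2.COLOR_RGB2BGR)[y0:y0+h,x0:x0+w]
    return cv2.resize(im,None,fx=5,fy=5,interpolation=cv2.INTER_CUBIC)
cv2.imwrite("pics/lat.png",np.hstack([crop(t,350,140,75,100),crop(s,238,125,80,100)]))
```

```text
11.475 [ 470.63560198 -181.43213492  140.27923335] [ 0.58  0.6  -0.47  1.81  0.28  1.02 -0.26]
[-0.18, -0.5, 30.56, -0.01, -0.02, -0.03]
[-0.19, -0.5, 50.56, -0.01, -0.02, -0.03]
```

View pics/lat.png

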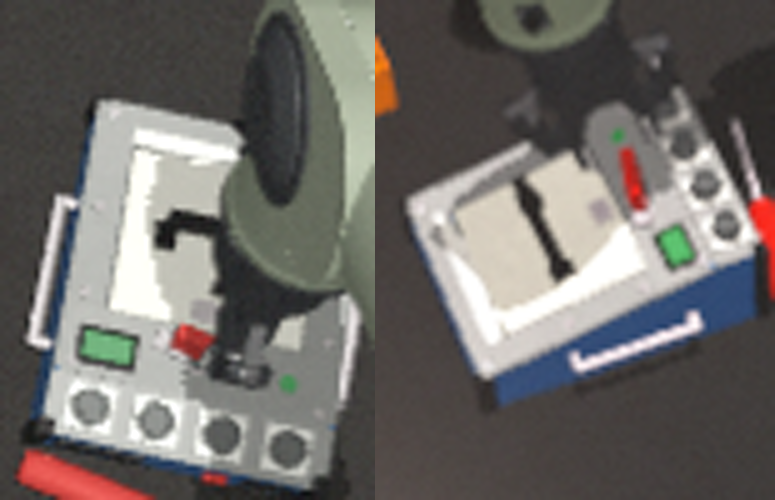

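The gripper stands above the latch with its fingers either side of the bar (top view: bar (195,345), fingers about (240,365), shifted by parallax). I descend and grip.

Request:
carry_out(series=[-0.2,-0.5,15,0,0,0,0.5,-0.2,-0.5,28,0,0,0,0.5,-0.2,-0.5,38,0,0,0,0.5,-0.2,-0.5,45,0,0,0,0.5,-0.2,-0.5,50,0,0,0,0.5,-0.2,-0.5,50,0,0,0,0.7,-0.2,-0.5,50,0,0,0,1,-0.2,-0.5,50,0,0,0,1,-0.2,-0.5,50,0,0,0,1,-0.2,-0.5,50,0,0,0,1], force=40)

```text
time_s: 12.82
tool_pos: [461.7, -179.0, 91.4]
eef_rot: [-0.081, 0.781, 0.616, -0.063]
force: [12.5, 0.6, -11.1]
grip_width: 0.117
finger_force: 42.4
```

Request:
carry_out(series=[0,1.3,0,0,0,0,1,0,1.3,0,0,0,6,1,0,1.3,0,0,0,12,1,0,1.3,0,0,0,18,1,0,1.3,0,0,0,24,1,0,1.3,0,0,0,30,1,0,1.3,0,0,0,30,1])

```text
time_s: 13.7
tool_pos: [462.4, -179.3, 91.2]
eef_rot: [-0.062, 0.914, 0.392, -0.082]
force: [9.8, -0.2, -6.0]
grip_width: 0.119
finger_force: 42.9
```

Request:
carry_out(series=[0.7,0.7,0,0,0,7,1,0.7,0.7,0,0,0,14,1,0.7,0.7,0,0,0,21,1,0.7,0.7,0,0,0,28,1,0.7,0.7,0,0,0,35,1,0.7,0.7,0,0,0,42,1,0.7,0.7,0,0,0,49,1,0.7,0.7,0,0,0,55,1,0.7,0.7,0,0,0,59,1,0.7,0.7,0,0,0,59,1,0.7,0.7,0,0,0,59,1])

```text
time_s: 15.08
tool_pos: [462.9, -180.5, 91.0]
eef_rot: [-0.012, 0.989, -0.108, -0.102]
force: [6.4, -7.7, -5.3]
grip_width: 0.12
finger_force: 43.0
```

Run:
```python
from h import *
s=robot.state();q=s["eef_rot"];Rt=Ro.from_quat([q[1],q[2],q[3],q[0]])
Rp,o=panelT();print(np.degrees((Rp.inv()*Rt*M.inv()).as_rotvec()).round(1),Rp.inv().apply(s["tool_pos"]-o).round(1),s["torque"].round(2),s["joints"].round(2))
```

```text
[ -0.1   0.2 -89.1] [141.8   0.7  10.8] [-1.53 -1.72  0.12] [ 0.27  0.62 -0.03  1.88  0.03  0.85 -1.56]
```

Request:
carry_out(series=[0,0,0,0,0,0,0.6,0,0,0,0,0,0,0.5,0,0,0,0,0,0,0.5,0,0,0,0,0,0,0.5,0,0,-15,0,0,0,0.5,0,0,-40,0,0,0,0.5,0,0,-80,0,0,0,0.5,0,0,-130,0,0,0,0.5,0,0,-150,0,0,0,0.5,0,0,-150,0,0,0,0.5])

```text
time_s: 16.32
tool_pos: [492.8, -186.9, 239.4]
eef_rot: [-0.013, 0.989, -0.108, -0.102]
force: [0.1, 0.3, -0.8]
grip_width: 0.5
finger_force: 0.0
```

Run:
```python
from h import *
t=cam("top");s=cam("scene")
def crop(c,x0,y0,w,h):
    im=cv2.cvtColor(c["pixels"],cv2.COLOR_RGB2BGR)[y0:y0+h,x0:x0+w]
    return cv2.resize(im,None,fx=5,fy=5,interpolation=cv2.INTER_CUBIC)
cv2.imwrite("pics/end.png",np.hstack([crop(t,350,140,75,100),crop(s,238,125,80,100)]))
```

```text
(no output)
```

View pics/end.png

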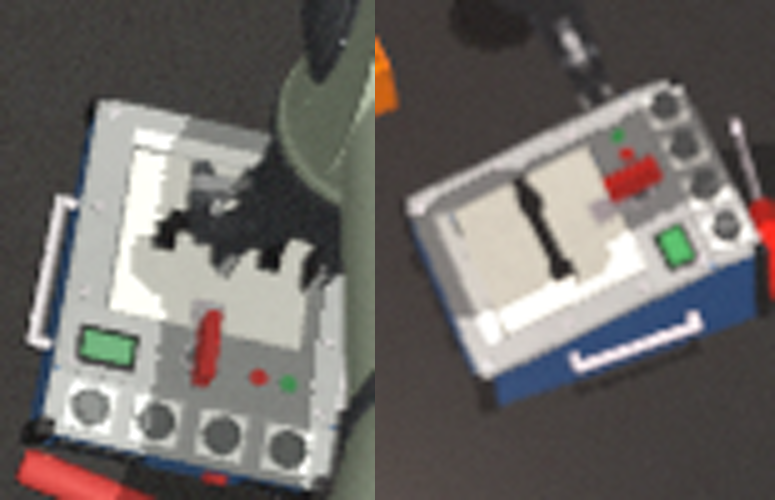

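The bar now lies along the slope (top view (210,312) to (203,385), parallel to the panel's sides), with the pawl over the cover's top edge. The cover is flush and the arm is clear.

```bash
python3 -c "
from plant import robot
print(robot.sign_off())"
```

```text
the job is handed in; nothing more can be done
None
```

The cover is hooked under the ledge and lies flush, the T-latch is turned over its top edge, and the job was handed in at about 16 s of the 51 s; sign-off returned no verdict, so this rests on the final pictures and arm readings.

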